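Clear the fruit table and take the cap off the slicer

ROBOT

A 6-joint arm with a two-finger parallel gripper is mounted at the origin on the work surface. World frame = base frame: x ahead of the robot, y to its left, z up, the work surface at z = 0. Lengths are in m, angles in rad, forces in N, time in s.
With the tool pointing down it reaches from about 0.275 to 0.825 m from the base axis. Payload 5.2 kg.
Tool frame: the origin (TCP) lies midway between the tips of the shut fingers; the grasp point (between the pads) lies 19 mm behind it; z points along the fingers, y is the direction in which the jaws open and shut (so a half turn about z gives the same grasp; the last joint's range is limited). The gripper opens to 93 mm and grips with 3 to 60 N. Pads are 15 mm wide; open, the fingers measure 128 mm over their backs; the gripper's body (75 mm by 188 mm) begins 65 mm behind the grasp point.
Start: joints at [1.072, 0.259, 1.535, -0, 1.348, -0.203], TCP at [0.16, 0.526, 0.219] pointing down, gripper open.
Joint ranges: [-3.14, 3.14], [-0.91, 2.08], [0.19, 2.58], [-1.22, 4.36], [0.22, 2.71], [-3.12, 3.12]. Speed limits (rad/s): [2.57, 2.57, 3.14, 3.14, 3.14, 3.14].

INTERFACE

Orientations are given as a rotation vector (axis times angle).
In Python, from cell import arm gives the robot as it stands. The module is installed in compiled form; this text tells all that it offers.
- The arm moves only by the shell command python3 -m pendant 'ROWS' [FORCE]. ROWS is JSON, a list of rows, each a list of 7 numbers: the shift along the tool's x, y, z in mm, then the turn, a rotation vector about the tool's x, y, z in degrees, then the finger opening in mm, from 0 to 93. In form: [[dx, dy, dz, rx, ry, rz, grip], ...]. A call has 1 to 20 rows; each row is the pose to reach, as a shift and turn from the pose commanded when the call began, along the tool's axes at that moment; what a row does not reach only later rows make up. A row lasts 1/8 s, in which the tool goes at most 62.5 mm and 10.7 degrees, less where a joint would pass 70% of its speed; a pose out of reach is approached as far as the arm can. A call with a gripper value outside its range is refused whole. The fingers move at their own pace and stop on an object; FORCE is the grip in N (left out, the last holds). Time passes only in rows, so rows that repeat a pose let the fingers close. It gives the time, the measured TCP pose, the force and the opening at its end, in the units of the state.
- arm.sense(): the state, without advancing time (a new reading comes with each control period).
- arm.camera(name): name is "scene" or "top"; returns a dict with "pixels" (384x512x3 uint8, red, green, blue), "fx", "fy", "cx", "cy" (pixels), "D" ([k1, k2, p1, p2, k3] as OpenCV has them; the pictures are not rectified), "world_from_camera" (4x4, takes a point from camera to world coordinates). Camera axes: x right, y up, looking along -z (the intrinsics and any distortion apply to the point x, -y, -z); pixel columns grow to the right and rows downward; lengths in m; the calibration is good to about 2 mm. A picture is of the moment at which its call begins. There is no depth.
- arm.sign_off(): hands the job in, once; it reports no verdict.
Trained networks look in a picture, given as the dict that the camera call returned (one of the last four; its "shot" number tells which), for a name from the list of things; names that differ only in an ending like _2 or _b are one class to them, and where a whole thing is asked for, a point or a joint stands for the part that bears it (a point fixed in the world has none). Each returns a list of dicts, best first, with "conf" (0 to 1); they miss things now and then, are a little off and sometimes report something else, mostly with a low value. They report only what shows in the picture. A call takes as long as a camera call. They do not tell look-alikes from the thing itself.
- arm.silhouettes(picture, label): "mask" (384x512 bool, what is visible of it) and "bbox" ([left, top, right, bottom] in pixels, round what is visible of it).
The state is a dict: "time": time; "joint_positions": joint angles; "qvel": joint speeds; "effort": joint torques, N m; "tcp_pos": TCP position; "eef_rot": TCP orientation; "wrist_force": force on the tool from outside, world axes, zero at the start; "moment": the same for the moment, N m; "grip_width": opening from 0.0 (shut) to 1.0 (fully open).
Only numpy, scipy, OpenCV 4.12 (cv2) and the standard library are available. Lean on these libraries where they do the work, as an engineer would, in place of code of your own. Each camera call takes 0.05 s, during which the arm holds its last target. There are 200 camera calls.

TASK

Clear up after the fruit cutting: put the peeled apple in the round bowl and the wooden spoon in the long tray, lying fully inside it. Then unscrew the ridged cap from the slicing machine's hub so the disc can be washed: nobody remembers whether its thread is ordinary or reversed, so try it both ways, and when it turns loose lift it straight off and finish still holding it in the gripper, level, about 10 cm above the hub. Leave the other things on the table where they are.

Things in the scene. Friction and masses are not known exactly. Their poses are not given: they have to be found in the camera images.
- apple: Whole peeled apple, pale, 60 mm across at its widest (26 mm above its base), 50 mm tall, standing on a flat base 38 mm across; 110 g. Origin at the centre of its base, z up through the core.
- apple_center (a point): Centre of the apple, on its core 26 mm above the base.
- spoon: Wooden spoon lying on the table, 213 mm long, 50 g, head along its own +x. Round handle 14 mm in diameter, along x from 107 mm behind the origin to 60 mm ahead, axis 7 mm above the table; round head 48 mm across, 12 mm thick, centred 82 mm ahead. Origin on the table below the handle; it balances about 20 mm ahead of it.
- spoon_head (a point): Centre of the spoon's head.
- spoon_end (a point): End of the spoon's handle, on its axis.
- bowl: Round open plastic bowl, fixed, 180 mm across the rim, 70 mm tall, wall 4 mm. Origin at the centre of its underside.
- tray: Long open rectangular plastic tray, fixed, outside 280 mm along its own x, 125 mm along its own y, 45 mm tall, walls and floor 5 mm. Origin at the centre of its underside.
- machine: Fixed slicing machine: white base 280 mm along its own y, 140 mm along x, 61 mm tall. At its +y end a round motor pod 100 mm across reaches 140 mm above the table; at its -y end, 70 mm from the origin, a steel disc 132 mm across (top 74 mm above the table) sits on a vertical hub. Origin on the table, centre of the base.
- hub (a point): On the vertical hub axis where the cap's lower rim rests: 100 mm above the table, 26 mm above the disc; below it the hub is 62 mm across. See cap_top for the thread.
- cap: Grey ridged round cap on the hub, 57 mm across, 36 mm tall, closed on top, 60 g. Origin at the centre of its lower rim, z up. Which way loosens it (anticlockwise or clockwise) differs from start to start and cannot be seen. The wrong way it stops dead after about 5 degrees; the right way it turns easily, without rising.
- cap_top (a point): Centre of the cap's top, 36 mm above its rim. Thread: two lugs in the cap catch under ledges on the hub, with 2 to 3 mm of play up and down, 2 mm sideways. Turned 60 to 110 degrees from the start the right way (a quarter turn is best; it stops at about 120) the cap lifts straight off, past a 21 mm tall stud; until then it cannot be pulled up.
- jar: Bystander: closed glass jar, 64 mm across, 85 mm tall.
- cup: Bystander: white mug, 76 mm across, 85 mm tall, handle to one side.
- mill: Bystander: dark wooden pepper mill, 52 mm across, 137 mm tall.
- ramekin: Bystander: small white ramekin, 72 mm across, 40 mm tall.
- can: Bystander: steel can, 72 mm across, 100 mm tall.
Mind the look-alikes: they are no part of the job. There is more than one size of the spoon; the job needs the largest.

How it is judged:
By the outcome, as a careful person would: the job done as asked, in the order asked, and still so for the second after the job is handed in, while the arm keeps its last pose, push and grip.
It also fails if it takes over 61 s, if anything falls off the work surface, if the arm or the gripper's body presses on something with over 40 N, if the wrist force passes 120 N, or if a joint passes its speed limit or range.

## Working session

There is one attempt and no reset: what is moved stays moved. The work goes in short steps, Python scripts to look and compute and a shell command to move; the robot and the scene stay as the last step left them, time stands still between calls to the robot, and variables do not carry over. Pictures are saved under pics/ and viewed, about 8 in all and at most 12, crops included, and the job is handed in when it is done.

```bash
mkdir -p pics; cat > h.py <<'E'
import numpy as np, cv2
from cell import arm
def ray(p,uv):
    K=np.array([[p['fx'],0,p['cx']],[0,p['fy'],p['cy']],[0,0,1]]);T=np.array(p['world_from_camera'])
    n=cv2.undistortPoints(np.array(uv,float).reshape(-1,1,2),K,np.array(p['D'],float)).reshape(-1,2)
    d=np.c_[n[:,0],-n[:,1],-np.ones(len(n))]@T[:3,:3].T
    return T[:3,3],d
def atz(p,uv,z):
    o,d=ray(p,uv); return o+d*((z-o[2])/d[:,2])[:,None]
def proj(p,X):
    K=np.array([[p['fx'],0,p['cx']],[0,p['fy'],p['cy']],[0,0,1]]);T=np.linalg.inv(np.array(p['world_from_camera']))
    c=np.atleast_2d(X)@T[:3,:3].T+T[:3,3]; c=c*[1,-1,-1]
    return cv2.projectPoints(c,np.zeros(3),np.zeros(3),K,np.array(p['D'],float))[0].reshape(-1,2)
def cen(m):
    y,x=np.nonzero(m); return np.array([x.mean(),y.mean()])
E
python3 - <<'E'
from h import *
ps={n:arm.camera(n) for n in('top','scene')}
cv2.imwrite('pics/a.png',np.hstack([ps[n]['pixels'] for n in ps])[:,:,::-1] if 0 else cv2.resize(ps['top']['pixels'],(800,600))[:,:,::-1])
cv2.imwrite('pics/b.png',cv2.resize(ps['scene']['pixels'],(800,600))[:,:,::-1])
Z=dict(apple=.026,spoon=.007,bowl=.07,tray=.045,cap=.136,machine=.061,jar=.085,cup=.085,mill=.137,ramekin=.04,can=.1)
for n,p in ps.items():
    print(n,np.round(p['world_from_camera'][:3],3).tolist() if hasattr(p['world_from_camera'],'shape') else p['world_from_camera'])
    for l in Z:
        for d in arm.silhouettes(p,l):
            if d['conf']>.2:
                m=d['mask'];c=cen(m);print(l,round(d['conf'],2),np.round(d['bbox']).tolist(),m.sum(),c.round(1),atz(p,c,Z[l])[0].round(3))
E
```

```text
top [[0.0, 0.996, -0.094, 0.415], [-1.0, 0.0, -0.001, 0.008], [-0.001, 0.094, 0.996, 1.148]]
apple 0.6 [161.0, 214.0, 183.0, 232.0] 308 [172.6 223.1] [0.433 0.277 0.026]
spoon 0.74 [158.0, 256.0, 178.0, 303.0] 221 [168.2 285.6] [0.237 0.292 0.007]
spoon 0.65 [210.0, 213.0, 278.0, 227.0] 396 [236.3 220.5] [0.441 0.079 0.007]
spoon 0.51 [339.0, 274.0, 384.0, 288.0] 264 [356.4 278.6] [ 0.259 -0.299  0.007]
spoon 0.48 [162.0, 212.0, 183.0, 232.0] 296 [172.3 223.5] [0.432 0.283 0.007]
bowl 0.89 [365.0, 163.0, 420.0, 225.0] 2674 [391.5 195.8] [ 0.514 -0.396  0.07 ]
tray 0.68 [300.0, 124.0, 348.0, 217.0] 3669 [323.3 170.3] [ 0.596 -0.193  0.045]
cap 0.7 [227.0, 145.0, 241.0, 168.0] 317 [233. 155.] [0.626 0.081 0.136]
machine 0.96 [168.0, 135.0, 259.0, 192.0] 3792 [210.2 163.4] [0.615 0.157 0.061]
machine 0.73 [210.0, 214.0, 277.0, 226.0] 303 [233.7 220.3] [0.441 0.083 0.061]
machine 0.47 [163.0, 213.0, 183.0, 233.0] 298 [172.6 223.2] [0.432 0.269 0.061]
jar 0.55 [272.0, 100.0, 296.0, 126.0] 417 [284.7 113.7] [ 0.764 -0.071  0.085]
cup 0.62 [101.0, 142.0, 141.0, 169.0] 803 [122.  155.3] [0.6
[... 1383 characters left out ...]
.3 [255.0, 149.0, 272.0, 167.0] 290 [262.2 158. ] [0.449 0.238 0.061]
jar 0.92 [310.0, 263.0, 334.0, 304.0] 819 [320.1 283.3] [ 0.783 -0.103  0.085]
jar 0.51 [267.0, 156.0, 339.0, 249.0] 4084 [300.8 202.6] [0.638 0.106 0.085]
cup 0.95 [331.0, 130.0, 357.0, 167.0] 713 [343.1 147.4] [0.657 0.38  0.085]
mill 0.69 [290.0, 103.0, 304.0, 140.0] 465 [296.9 120.9] [0.501 0.367 0.137]
mill 0.52 [306.0, 265.0, 335.0, 305.0] 910 [320.  283.7] [ 0.791 -0.136  0.137]
ramekin 0.62 [154.0, 231.0, 180.0, 258.0] 534 [166.6 242.6] [ 0.374 -0.155  0.04 ]
can 0.77 [209.0, 347.0, 248.0, 384.0] 1078 [227.2 367.4] [ 0.701 -0.383  0.1  ]
can 0.35 [308.0, 266.0, 332.0, 304.0] 811 [319.9 282.9] [ 0.784 -0.111  0.1  ]
```

View pics/a.png

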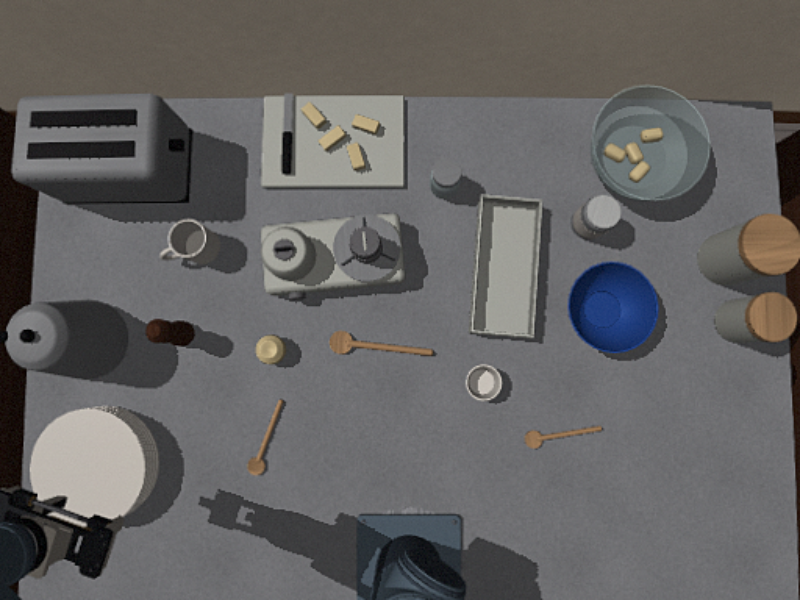

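View pics/b.png

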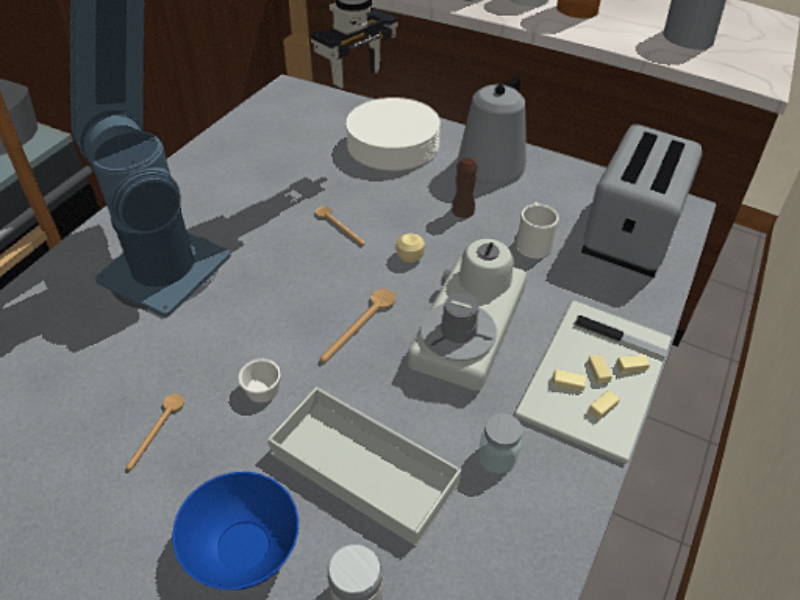

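```bash
python3 - <<'E'
from h import *
p=arm.camera('top');q=arm.camera('scene')
def tri(a,b):
    (o,d),(e,f)=ray(p,[a]),ray(q,[b]);A=np.c_[d[0],-f[0]];s=np.linalg.lstsq(A,e-o,rcond=None)[0]
    return ((o+d[0]*s[0]+e+f[0]*s[1])/2).round(3),np.linalg.norm(o+d[0]*s[0]-e-f[0]*s[1]).round(4)
for l,n in(('apple','apple'),('spoon',''),('cap','')):
  pass
# big spoon pca
from scipy import ndimage
for pic,box in((p,(210,213,278,227)),(q,(210,185,252,232))):
  for d in arm.silhouettes(pic,'spoon'):
    if np.abs(np.array(d['bbox'])-box).max()<6:
        m=d['mask'];y,x=np.nonzero(m);P=atz(pic,np.c_[x,y],.007)[:,:2]
        v=np.linalg.svd(P-P.mean(0),full_matrices=0)[2][0]; t=(P-P.mean(0))@v
        w=(P-P.mean(0))@np.array([-v[1],v[0]])
        print('spoon',v.round(3),t.min().round(3),t.max().round(3),P.mean(0).round(3),(P.mean(0)+v*t.min()).round(3),(P.mean(0)+v*t.max()).round(3),'w lo/hi',np.ptp(w[t<t.min()+.05]).round(3),np.ptp(w[t>t.max()-.05]).round(3))
for l,z in(('bowl',.07),('tray',.045)):
  d=arm.silhouettes(p,l)[0]; c=max(cv2.findContours(d['mask'].astype(np.uint8),0,1)[0],key=len).reshape(-1,2)
  P=atz(p,c,z)[:,:2].astype(np.float32)
  print(l,cv2.minAreaRect(P),cv2.minEnclosingCircle(P))
print(tri((172.6,223.1),(262.2,158)))
print(arm.sense()['time'],arm.sense()['eef_rot'],arm.sense()['grip_width'],arm.sense()['tcp_pos'])
E
```

```text
spoon [0.102 0.995] -0.123 0.085 [0.44  0.076] [ 0.427 -0.047] [0.449 0.16 ] w lo/hi 0.018 0.046
spoon [-0.106 -0.994] -0.09 0.121 [0.441 0.07 ] [0.45  0.159] [ 0.428 -0.051] w lo/hi 0.047 0.014
bowl ((0.5146044492721558, -0.39605310559272766), (0.1758270263671875, 0.17767807841300964), 88.44496154785156) ((0.5147947072982788, -0.3958490788936615), 0.09073587507009506)
tray ((0.596938967704773, -0.19383564591407776), (0.13038210570812225, 0.28232842683792114), 84.57181549072266) ((0.5991663932800293, -0.1934325098991394), 0.1505281627178192)
(array([0.431, 0.277, 0.023]), np.float64(0.0031))
1.5 [4.62937810e-01 3.10729108e+00 6.81803072e-05] 0.997983975486825 [0.16030306 0.52614436 0.21866426]
```

```bash
cat >> h.py <<'E'
from scipy.spatial.transform import Rotation as R
def plan(x,y,z,jaw):
    s=arm.sense();r=R.from_rotvec(s['eef_rot']).as_matrix()
    d=r.T@(np.array([x,y,z])-s['tcp_pos'])*1000
    cur=np.degrees(np.arctan2(r[1,1],r[0,1])); rz=-((jaw-cur+90)%180-90)
    print('t',round(s['time'],2),'d',d.round(1),'jaw',round(cur,1),'rz',round(rz,1),'grip',round(s['grip_width']*93,1),'q6',np.degrees(s['joint_positions'][5]).round(1))
E
python3 - <<'E'
from h import *
from scipy.optimize import least_squares
ps=[arm.camera('top'),arm.camera('scene')]
a=np.linspace(0,2*np.pi,24)
cyl=np.vstack([np.c_[.0285*np.cos(a),.0285*np.sin(a),0*a+z] for z in(.1,.136)])
C=[]
for p,b in zip(ps,((233,155),(294.2,199.4))):
    d=[e for e in arm.silhouettes(p,'cap') if np.abs(cen(e['mask'])-b).max()<6]
    C.append(cen(d[0]['mask']));print(d[0]['bbox'],C[-1])
def pc(p,v):
    h=cv2.convexHull(proj(p,cyl+[v[0],v[1],0]).astype(np.float32));M=cv2.moments(h);return np.array([M['m10'],M['m01']])/M['m00'],h
def f(v,I=(0,1)): return np.concatenate([pc(ps[i],v)[0]-C[i] for i in I])
for I in((0,1),(0,),(1,)):
    s=least_squares(f,[.63,.08],args=(I,),diff_step=1e-3);print(I,s.x.round(4),s.fun.round(2))
s=least_squares(f,[.63,.08],diff_step=1e-3)
im=[]
for p,c in zip(ps,C):
    g=cv2.resize(p['pixels'],None,fx=6,fy=6)[:,:,::-1].copy();x,y=(c*6).astype(int)
    cv2.polylines(g,[(pc(p,s.x)[1]*6+3).astype(int)],True,(0,0,255),1)
    im.append(g[y-250:y+250,x-200:x+200])
cv2.imwrite('pics/c.png',np.hstack(im))
plan(.431,.277,.2,0);plan(.431,.277,.007,0)
E
```

```text
[224.1, 145.4, 243.0, 168.8] [232.98395722 155.11764706]
[284.4, 189.1, 307.1, 213.5] [294.19638826 199.66365688]
(0, 1) [0.6281 0.081 ] [ 0.57  0.14  0.35 -0.56]
(0,) [0.6285 0.0827] [0. 0.]
(1,) [0.6281 0.0787] [-0.  0.]
t 1.7 d [-331.6 -159.4   18.7] jaw 73.1 rz 73.1 grip 93.0 q6 -11.6
t 1.7 d [-331.6 -159.4  211.7] jaw 73.1 rz 73.1 grip 93.0 q6 -11.6
```

View pics/c.png

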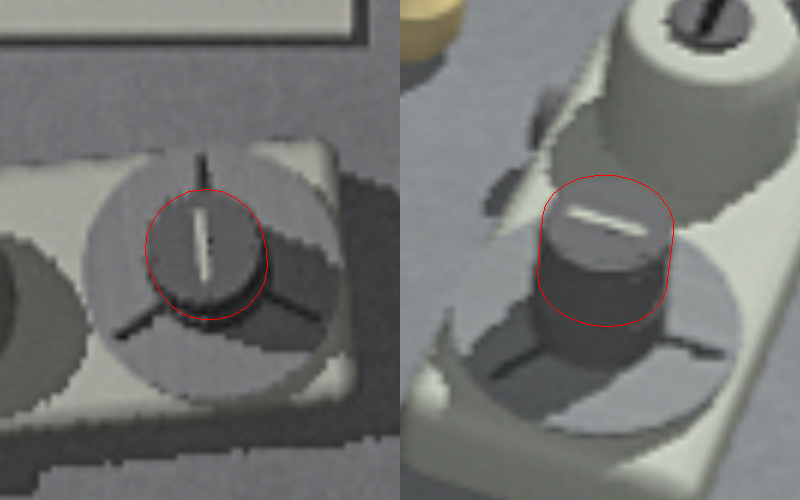

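```bash
python3 -m pendant '[[-332,-159,40,0,0,73,93],[-332,-159,40,0,0,73,93],[-332,-159,40,0,0,73,93],[-332,-159,40,0,0,73,93],[-332,-159,40,0,0,73,93],[-332,-159,40,0,0,73,93],[-332,-159,40,0,0,73,93],[-332,-159,80,0,0,73,93],[-332,-159,120,0,0,73,93],[-332,-159,120,0,0,73,93]]' 20
python3 - <<'E'
from h import *
plan(.431,.277,.007,0)
p=arm.camera('top');q=arm.camera('scene')
cv2.imwrite('pics/d.png',np.hstack([cv2.resize(i['pixels'][y:y+100,x:x+100],(400,400)) for i,x,y in((p,120,170),(q,212,105))])[:,:,::-1])
for i in(p,q):print(proj(i,[.431,.277,.026]).round(1))
E
```

```text
time: 2.95
tcp_pos: [0.4292, 0.2763, 0.0962]
eef_rot: [-2.219, -2.22, 0.009]
wrist_force: [-0.4, -0.4, 0.2]
grip_width: 1.001
t 2.95 d [ 0.9  2.3 89.2] jaw 0.0 rz 0.0 grip 93.1 q6 20.2
[[172.6 223.6]]
[[262.6 157.2]]
```

View pics/d.png

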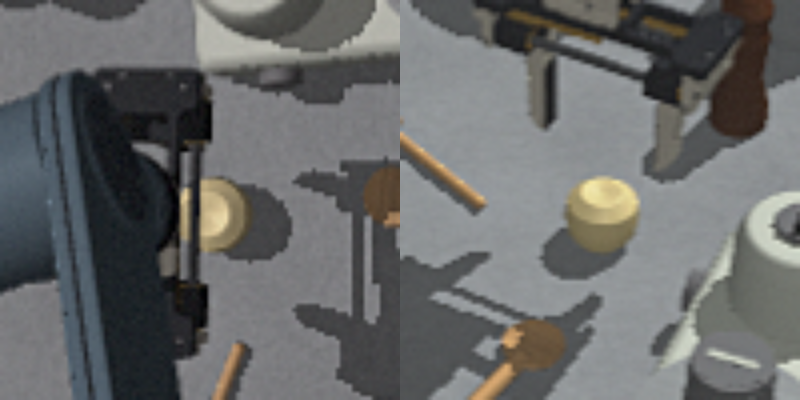

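```bash
python3 -m pendant '[[1,2,50,0,0,0,93],[1,2,80,0,0,0,93],[1,2,89,0,0,0,93],[1,2,89,0,0,0,93],[1,2,89,0,0,0,40],[1,2,89,0,0,0,40],[1,2,89,0,0,0,40],[1,2,89,0,0,0,40],[1,2,89,0,0,0,40]]' 20
python3 -m pendant '[[0,0,0,0,0,0,40],[0,0,-50,0,0,0,40],[0,0,-110,0,0,0,40],[0,0,-170,0,0,0,40],[0,0,-190,0,0,0,40],[0,0,-190,0,0,0,40]]' 20
python3 - <<'E'
from h import *
plan(.5147,-.396,.2,0);plan(.5147,-.396,.06,0)
E
```

```text
time: 4.18
tcp_pos: [0.4333, 0.2783, 0.0099]
eef_rot: [-2.22, -2.222, 0.0]
wrist_force: [-1.8, 0.1, 5.3]
grip_width: 0.63
time: 4.92
tcp_pos: [0.4346, 0.2786, 0.2012]
eef_rot: [2.219, 2.221, 0.006]
wrist_force: [-0.4, -0.1, -1.6]
grip_width: 0.631
t 4.92 d [-6.747e+02  7.940e+01  6.000e-01] jaw 0.1 rz 0.1 grip 58.6 q6 20.2
t 4.92 d [-674.9   78.9  140.6] jaw 0.1 rz 0.1 grip 58.6 q6 20.2
```

```bash
python3 -m pendant '[[-675,79,0,0,0,0,40],[-675,79,0,0,0,0,40],[-675,79,0,0,0,0,40],[-675,79,0,0,0,0,40],[-675,79,0,0,0,0,40],[-675,79,0,0,0,0,40],[-675,79,0,0,0,0,40],[-675,79,0,0,0,0,40],[-675,79,0,0,0,0,40],[-675,79,0,0,0,0,40],[-675,79,0,0,0,0,40],[-675,79,0,0,0,0,40],[-675,79,30,0,0,0,40]]' 20
python3 - <<'E'
from h import *
plan(.5147,-.396,.04,0)
E
```

```text
time: 6.55
tcp_pos: [0.5134, -0.3973, 0.1691]
eef_rot: [2.221, 2.22, 0.001]
wrist_force: [-1.0, 0.4, -1.4]
grip_width: 0.628
t 6.55 d [  1.4   1.1 129.1] jaw -0.0 rz -0.0 grip 58.4 q6 -47.6
```

```bash
python3 -m pendant '[[0,0,50,0,0,0,40],[0,0,90,0,0,0,40],[0,0,120,0,0,0,40],[0,0,129,0,0,0,40],[0,0,129,0,0,0,40],[0,0,129,0,0,0,72],[0,0,129,0,0,0,72],[0,0,129,0,0,0,72],[0,0,129,0,0,0,72],[0,0,80,0,0,0,72],[0,0,20,0,0,0,72],[0,0,-20,0,0,0,72],[0,0,-20,0,0,0,72]]' 20
python3 - <<'E'
from h import *
plan(.4405,.076,.2,-5.9);plan(.4405,.076,.003,-5.9)
E
```

```text
time: 8.18
tcp_pos: [0.5148, -0.3984, 0.1944]
eef_rot: [2.214, 2.216, -0.001]
wrist_force: [-0.5, -0.7, -0.4]
grip_width: 0.773
t 8.18 d [474.5 -73.8  -9. ] jaw 0.1 rz 6.0 grip 71.9 q6 -47.6
t 8.18 d [475.7 -74.9 188. ] jaw 0.1 rz 6.0 grip 71.9 q6 -47.6
```

```bash
python3 -m pendant '[[475,-74,0,0,0,6,72],[475,-74,0,0,0,6,72],[475,-74,0,0,0,6,72],[475,-74,0,0,0,6,72],[475,-74,0,0,0,6,72],[475,-74,0,0,0,6,72],[475,-74,0,0,0,6,72],[475,-74,0,0,0,6,72],[475,-74,0,0,0,6,50],[475,-74,50,0,0,6,50],[475,-74,90,0,0,6,50],[475,-74,90,0,0,6,50]]' 20
python3 - <<'E'
from h import *
plan(.4405,.076,.003,-5.9)
q=arm.camera('scene')
cv2.imwrite('pics/e.png',np.hstack([cv2.resize(q['pixels'][y:y+100,x:x+100],(400,400)) for x,y in((180,150),(100,284))])[:,:,::-1])
print(proj(q,[[.4405,.076,.007],[.5147,-.396,.03]]))
E
```

```text
time: 9.68
tcp_pos: [0.4359, 0.0774, 0.0968]
eef_rot: [-2.331, -2.098, 0.009]
wrist_force: [-0.7, -0.3, 1.0]
grip_width: 0.538
t 9.68 d [-0.9  5.5 93.7] jaw -6.0 rz -0.1 grip 50.1 q6 1.6
[[233.27098839 203.08858393]
 [154.89456712 343.93738703]]
```

View pics/e.png

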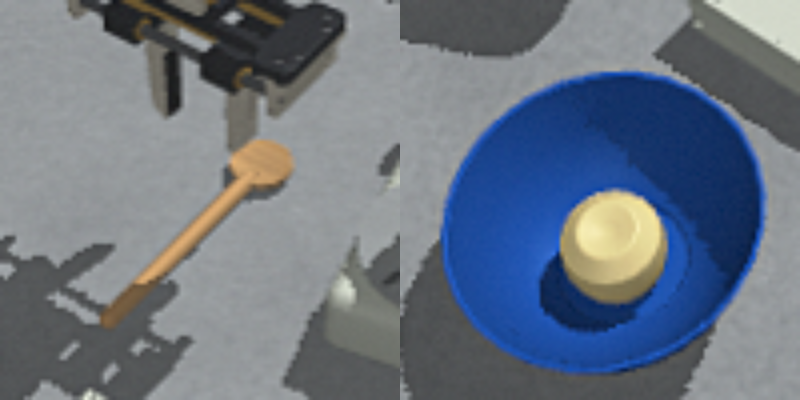

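```bash
python3 -m pendant '[[-1,5,50,0,0,0,50],[-1,5,80,0,0,0,50],[-1,5,94,0,0,0,50],[-1,5,94,0,0,0,50],[-1,5,94,0,0,0,50],[-1,5,94,0,0,0,4],[-1,5,94,0,0,0,4],[-1,5,94,0,0,0,4],[-1,5,94,0,0,0,4],[-1,5,94,0,0,0,4],[-1,5,94,0,0,0,4]]' 30
python3 -m pendant '[[0,0,-20,0,0,0,4],[0,0,-60,0,0,0,4],[0,0,-110,0,0,0,4],[0,0,-170,0,0,0,4],[0,0,-190,0,0,0,4],[0,0,-190,0,0,0,4]]' 30
python3 - <<'E'
from h import *
q=arm.camera('scene')
cv2.imwrite('pics/f.png',cv2.resize(q['pixels'][100:250,150:350],(800,600))[:,:,::-1])
plan(.597,-.194,.2,84.6);
E
```

```text
time: 11.1
tcp_pos: [0.4434, 0.0768, 0.0057]
eef_rot: [-2.333, -2.103, 0.001]
wrist_force: [-1.2, -0.3, 3.0]
grip_width: 0.141
time: 11.85
tcp_pos: [0.4448, 0.0767, 0.1971]
eef_rot: [2.331, 2.101, 0.005]
wrist_force: [0.6, -0.1, -1.3]
grip_width: 0.138
t 11.9 d [-253.4  180.6   -4.4] jaw -6.0 rz 89.4 grip 12.7 q6 1.5
```

View pics/f.png

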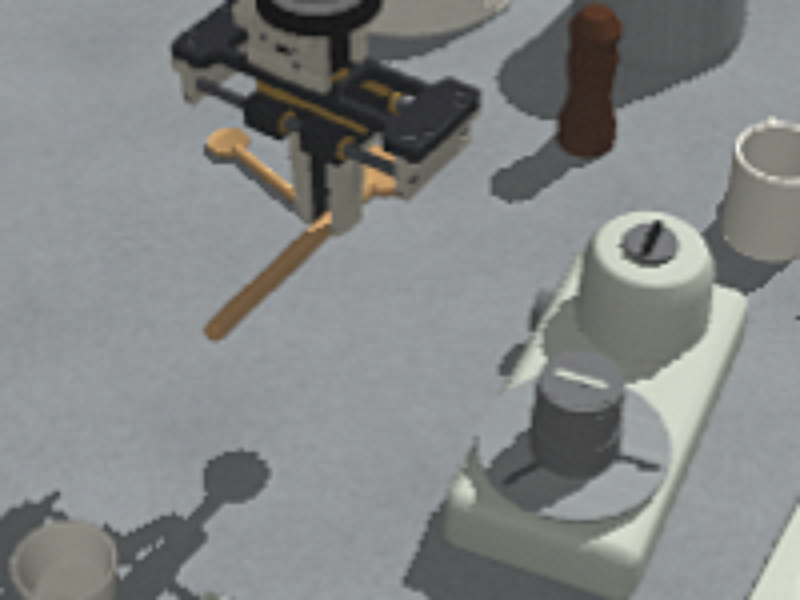

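```bash
python3 -m pendant '[[-253,200,-4,0,0,89.4,4],[-253,200,-4,0,0,89.4,4],[-253,200,-4,0,0,89.4,4],[-253,200,-4,0,0,89.4,4],[-253,200,-4,0,0,89.4,4],[-253,200,-4,0,0,89.4,4],[-253,200,-4,0,0,89.4,4],[-253,200,-4,0,0,89.4,4],[-253,200,-4,0,0,89.4,4],[-253,200,-4,0,0,89.4,4],[-253,200,50,0,0,89.4,4],[-253,200,80,0,0,89.4,4],[-253,200,80,0,0,89.4,4]]' 30
python3 - <<'E'
from h import *
plan(.617,-.196,.014,84.6)
q=arm.camera('scene');p=arm.camera('top')
cv2.imwrite('pics/g.png',np.hstack([cv2.resize(q['pixels'][210:370,150:310],(400,400)),cv2.resize(p['pixels'][100:230,270:400],(400,400))])[:,:,::-1])
E
```

```text
time: 13.52
tcp_pos: [0.6138, -0.1944, 0.1115]
eef_rot: [-3.135, 0.145, 0.012]
wrist_force: [0.2, -0.3, -0.9]
grip_width: 0.136
t 13.53 d [ 4.1  1.6 97.5] jaw -95.3 rz 0.1 grip 12.7 q6 67.8
```

View pics/g.png

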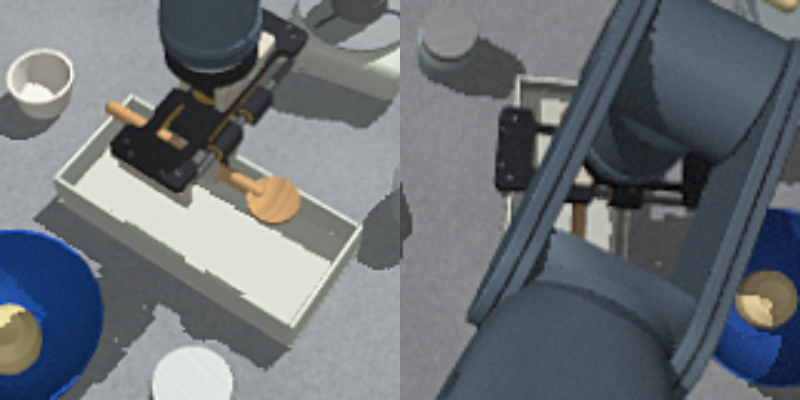

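```bash
python3 -m pendant '[[4,2,40,0,0,0,4],[4,2,70,0,0,0,4],[4,2,90,0,0,0,4],[4,2,98,0,0,0,4],[4,2,98,0,0,0,4],[4,2,98,0,0,0,4],[4,2,98,0,0,0,35],[4,2,98,0,0,0,35],[4,2,98,0,0,0,35],[4,2,98,0,0,0,35],[4,2,60,0,0,0,35],[4,2,0,0,0,0,35],[4,2,-60,0,0,0,35],[4,2,-80,0,0,0,35]]' 30
python3 - <<'E'
from h import *
plan(.628,.081,.2,7);plan(.628,.081,.107,7)
E
```

```text
time: 15.38
tcp_pos: [0.622, -0.1988, 0.2009]
eef_rot: [3.135, -0.146, 0.011]
wrist_force: [0.7, -0.5, -0.4]
grip_width: 0.378
t 15.38 d [-2.000e+01 -2.792e+02 -1.000e-01] jaw -95.3 rz 77.7 grip 35.1 q6 67.8
t 15.38 d [ -20.7 -279.5   92.9] jaw -95.3 rz 77.7 grip 35.1 q6 67.8
```

```bash
python3 -m pendant '[[-20,-280,0,0,0,-95,80],[-20,-280,0,0,0,-95,80],[-20,-280,0,0,0,-95,80],[-20,-280,0,0,0,-95,80],[-20,-280,0,0,0,-95,80],[-20,-280,0,0,0,-95,80],[-20,-280,0,0,0,-95,80],[-20,-280,0,0,0,-95,80],[-20,-280,0,0,0,-95,80],[-20,-280,20,0,0,-95,80],[-20,-280,40,0,0,-95,80],[-20,-280,40,0,0,-95,80]]' 30
python3 - <<'E'
from h import *
plan(.628,.081,.107,0)
q=arm.camera('scene');p=arm.camera('top')
cv2.imwrite('pics/i.png',np.hstack([cv2.resize(q['pixels'][130:250,240:360],(400,400)),cv2.resize(q['pixels'][230:390,140:300],(400,400))])[:,:,::-1])
E
```

```text
time: 16.88
tcp_pos: [0.6249, 0.0827, 0.1539]
eef_rot: [-2.226, -2.213, 0.004]
wrist_force: [-0.6, 0.5, 0.5]
grip_width: 0.862
t 16.88 d [-1.7  3.2 46.9] jaw -0.4 rz -0.4 grip 80.2 q6 -2.2
```

View pics/i.png

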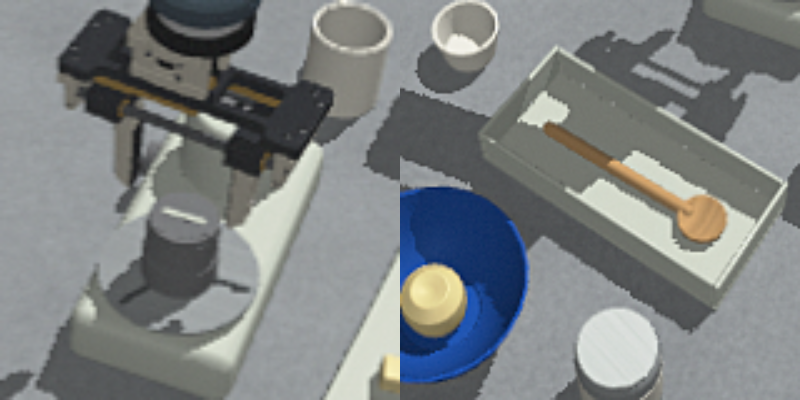

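```bash
python3 -m pendant '[[-2,3,25,0,0,0,80],[-2,3,40,0,0,0,80],[-2,3,47,0,0,0,80],[-2,3,47,0,0,0,80],[-2,3,47,0,0,0,80]]' 30
python3 -m pendant '[[0,0,0,0,0,0,45],[0,0,0,0,0,0,45],[0,0,0,0,0,0,45],[0,0,0,0,0,0,45],[0,0,0,0,0,0,45],[0,0,0,0,0,0,45]]' 30
python3 -c "
from cell import arm;s=arm.sense();print(s['moment'],s['wrist_force'],s['joint_positions'][5])"
```

```text
time: 17.6
tcp_pos: [0.6298, 0.0807, 0.1095]
eef_rot: [2.227, 2.214, 0.001]
wrist_force: [-0.2, 0.0, 0.3]
grip_width: 0.862
time: 18.35
tcp_pos: [0.6291, 0.0807, 0.1089]
eef_rot: [-2.228, -2.215, 0.0]
wrist_force: [-2.9, -0.1, 4.1]
grip_width: 0.596
[ 0.06260168  0.51456947 -0.00442366] [-2.85167134 -0.0747294   4.14085155] -0.042003838217186354
```

```bash
python3 -m pendant '[[0,0,0,0,0,4,45],[0,0,0,0,0,8,45],[0,0,0,0,0,12,45],[0,0,0,0,0,12,45],[0,0,0,0,0,12,45]]' 30
python3 -c "
from cell import arm;s=arm.sense();print(s['moment'],s['wrist_force'],s['joint_positions'][5])"
```

```text
time: 18.98
tcp_pos: [0.629, 0.0803, 0.1088]
eef_rot: [2.446, 1.971, -0.001]
wrist_force: [-3.3, -3.3, 4.8]
grip_width: 0.594
[-0.34102069  0.80814878 -0.00819712] [-3.26540551 -3.27893013  4.76167562] 0.16608165348144266
```

```bash
python3 -m pendant '[[0,0,0,0,0,8,45],[0,0,0,0,0,16,45],[0,0,0,0,0,24,45],[0,0,0,0,0,32,45],[0,0,0,0,0,32,45],[0,0,0,0,0,32,45]]' 30
python3 - <<'E'
from h import *
s=arm.sense();print(s['moment'],s['wrist_force'],s['joint_positions'][5])
q=arm.camera('scene');p=arm.camera('top')
cv2.imwrite('pics/j.png',np.hstack([cv2.resize(q['pixels'][150:250,240:340],(400,400)),cv2.resize(p['pixels'][110:210,190:290],(400,400))])[:,:,::-1])
E
```

```text
time: 19.73
tcp_pos: [0.6282, 0.0806, 0.1089]
eef_rot: [-2.894, -1.22, 0.003]
wrist_force: [-6.6, -1.3, 7.3]
grip_width: 0.592
[-0.29730878  1.0933842  -0.066362  ] [-6.57342898 -1.29762912  7.28923413] 0.7247895089201352
```

View pics/j.png

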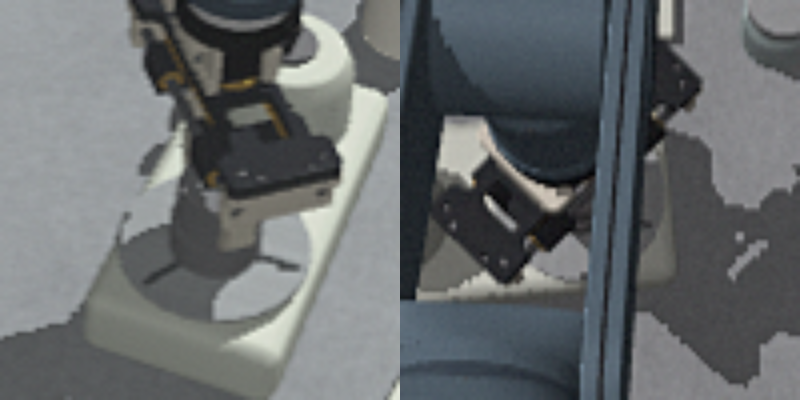

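```bash
python3 -m pendant '[[0,0,0,0,0,8,45],[0,0,0,0,0,16,45],[0,0,0,0,0,24,45],[0,0,0,0,0,32,45],[0,0,0,0,0,40,45],[0,0,0,0,0,45,45],[0,0,0,0,0,45,45],[0,0,0,0,0,45,45]]' 30
python3 - <<'E'
from h import *
s=arm.sense();print(s['moment'],s['wrist_force']);plan(.629,.081,.109,0)
E
python3 -m pendant '[[0,0,-1,0,0,0,45],[0,0,-2,0,0,0,45],[0,0,-4,0,0,0,45],[0,0,-6,0,0,0,45],[0,0,-6,0,0,0,45]]' 30
```

```text
time: 20.82
tcp_pos: [0.6274, 0.0809, 0.1089]
eef_rot: [-3.141, -0.02, 0.006]
wrist_force: [-8.9, -0.4, 8.3]
grip_width: 0.597
[-0.08583095  1.51694952 -0.15893686] [-8.89091229 -0.43032672  8.25964538]
t 20.82 d [ 1.6 -0.  -0.1] jaw -89.3 rz -89.3 grip 55.5 q6 86.5
time: 21.45
tcp_pos: [0.6275, 0.0812, 0.1133]
eef_rot: [-3.141, -0.019, 0.007]
wrist_force: [-5.5, 1.4, -2.4]
grip_width: 0.593
```

```bash
python3 -m pendant '[[0,0,-2,0,0,0,45],[0,0,-4,0,0,0,45],[0,0,-6,0,0,0,45],[0,0,-6,0,0,0,45]]' 30
```

```text
time: 21.95
tcp_pos: [0.6277, 0.0812, 0.1195]
eef_rot: [-3.141, -0.019, 0.006]
wrist_force: [-6.0, 1.3, -1.8]
grip_width: 0.599
```

```bash
python3 -m pendant '[[0,0,-8,0,0,0,45],[0,0,-16,0,0,0,45],[0,0,-24,0,0,0,45],[0,0,-45,0,0,0,45],[0,0,-70,0,0,0,45],[0,0,-89,0,0,0,45],[0,0,-89,0,0,0,45],[0,0,-89,0,0,0,45],[0,0,-89,0,0,0,45]]' 30
python3 - <<'E'
from h import *
s=arm.sense();print(s['wrist_force'],s['qvel'])
q=arm.camera('scene')
cv2.imwrite('pics/k.png',np.hstack([cv2.resize(q['pixels'][130:250,240:360],(400,400)),cv2.resize(q['pixels'][100:384,100:384],(400,400))])[:,:,::-1])
E
```

```text
time: 23.08
tcp_pos: [0.6287, 0.0806, 0.2085]
eef_rot: [-3.141, -0.018, 0.003]
wrist_force: [-0.7, 0.2, -0.9]
grip_width: 0.6
[-0.65314781  0.17038034 -0.86335974] [-1.91400572e-03  2.22573166e-03 -2.58258874e-03 -6.92232678e-05
  3.93711162e-03  1.35674627e-03]
```

View pics/k.png

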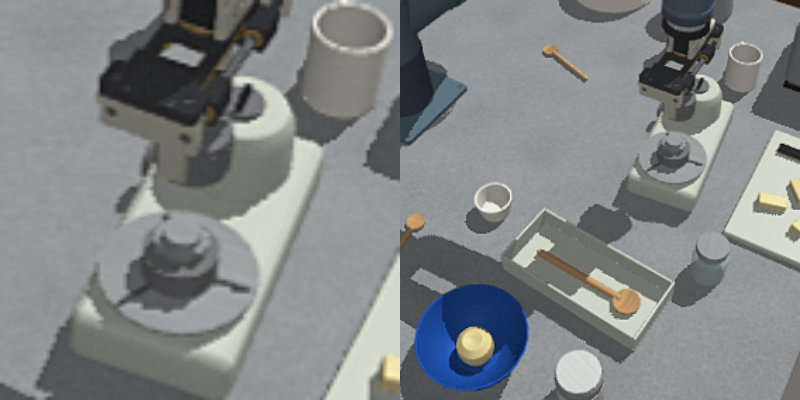

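The picture shows the cap off and level in the fingers, with the hub and stud bare at (180,245). The spoon lies flat in the tray and the apple sits in the bowl.

```bash
python3 -c "
from cell import arm;print(arm.sign_off())"
```

```text
the job is handed in; nothing more can be done
None
```

The job is done and handed in at about 23 s of the 61 s allowed.

- **Apple:** it is standing upright in the round bowl.
- **Spoon:** the largest of the three spoons lies flat inside the long tray. I checked it in the pictures after release and again at the end.
- **Cap:** I tried clockwise (seen from above) first. It turned about 90° with almost no twisting resistance (0.16 N m at most), so I did not try the other way. It then lifted straight off.
- **Final pose:** the gripper still holds the cap level over the hub. The TCP is at z = 0.2085 m, which puts the cap rim about 10 cm above its seat. The wrist force is −0.9 N, about the cap's weight, and the last picture shows the hub bare.

The cap's white mark was hidden by the gripper while it turned, so I judged the turn from the torque and the free lift. The bystanders in the last picture were where they started; not all of them were in view. No check failed. The two cameras differed by about 4 mm on the cap's position, so I used the average, and the grasp closed cleanly on it.

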